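Load the second tube into the centrifuge carrier

TASK

The aluminium centrifuge carrier has one wide capped tube in it and must be filled as a pair before the spin: take the other wide capped tube out of the rack and slide it, cap up, all the way down into the carrier's empty bore. Lower it gently, do not let it drop in, and leave it standing there; leave the tube already in the carrier, the slim tube in the rack and the other things on the bench where they are.

Things in the scene. Friction and masses are not known exactly. Their poses are not given: they have to be found in the camera images.
- sample_tube: The wide capped tube to be loaded, at the start standing upright in an end hole of the rack. Rigid, white, 118 mm tall in all, about 65 g. Body 29 mm in diameter, its lowest 16 mm tapering to a 10 mm flat tip; a round orange screw cap 34 mm in diameter takes the top 20 mm. Origin: centre of the tip; z along the tube to the cap.
- carrier: Aluminium block 130 x 64 x 83 mm (x, y, z) with a dark band and a short round pin on each long side (18 mm thick, reaching 10 mm out from the side, centred 62 mm up). It does not move. Two upright blind round bores lie on its long (x) axis, 38 mm to either side of the centre: the empty one at +x, the one already loaded at -x. Origin: centre of the underside; z up. It may be turned any way.
- free_bore (a point): Centre of the mouth of the carrier's empty bore, in its top face, 83 mm above the bench; axes as the carrier's. Bore 32 mm in diameter, 75 mm deep with a flat closed floor 8 mm above the bench, mouth chamfered 2 mm. A tube that is fully home stands on the floor with its tip 75 mm below this point and its upper 43 mm (cap included) above the block.
- loaded_bore (a point): Centre of the mouth of the other bore, of the same sizes, which already holds a tube.
- loaded_tube: The wide tube already in the carrier, the same as sample_tube in size and look; stays there. Origin: centre of its tip.
- rack: Yellow plastic rack 60 x 185 x 74 mm (x, y, z), does not move: a floor plate 6 mm thick with two holed plates above (tops 36 and 74 mm up). Three holes in a row along its y: at +60 mm (33 mm wide, holds sample_tube), at 0 (21 mm wide, holds slim_tube), at -60 mm (33 mm wide, empty). Tubes stand on the floor plate, 6 mm above the bench. Origin: centre of the underside; z up.
- slim_tube: Slim capped tube, 17 mm in diameter and 120 mm tall, cap 22 mm, in the rack's middle hole; stays there. Origin: centre of its tip.
- reagent_bottle: Bystander: bottle with a screw cap, 80 mm in diameter, 150 mm tall, to the left. Origin: centre of its underside.
- tip_box: Bystander: black box of pipette tips, 85 x 120 x 61 mm, to the right, does not move. Origin: centre of its underside.
- marker: Bystander: marker pen lying on the bench beyond the work, 120 mm long (along y), 14 mm thick. Origin: centre of its underside.
Not all that is in view belongs to the job. Leave any blue look-alike of the loaded_tube alone.

How it is judged:
At the end, for the whole second after the job is handed in: The wide tube from the rack is at rest upright (within about 5 degrees) in the carrier's empty bore, its tip at least 70 mm below the mouth (fully home is 75 mm) and within 6 mm of the bore's axis sideways; the other wide tube still stands fully home in its own bore (z of sample_tube in the frame of free_bore below -0.07 m and horizontal distance between sample_tube and free_bore below 0.006 m and angle between each of sample_tube, loaded_tube's own z axis and vertical below 0.09 rad and linear speed of sample_tube below 0.02 m/s and angular speed of sample_tube below 0.3 rad/s and z of loaded_tube in the frame of loaded_bore below -0.07 m and horizontal distance between loaded_tube and loaded_bore below 0.006 m); the robot touches nothing.
It fails at once if the wide tube dropped or slammed down the bore (faster than 0.5 m/s inside it) (horizontal distance between sample_tube and free_bore below 0.016 m and z of sample_tube in the frame of free_bore below -0.003 m and linear speed of sample_tube above 0.5 m/s).
It fails at once if the tube already in the carrier moved more than 20 mm (distance of loaded_tube from where it was at the start of the episode above 0.02 m).
It fails at once if the slim tube moved more than 20 mm (distance of slim_tube from where it was at the start of the episode above 0.02 m).
It fails at once if the bottle moved more than 30 mm (distance of reagent_bottle from where it was at the start of the episode above 0.03 m).
It fails at once if the marker moved more than 30 mm (distance of marker from where it was at the start of the episode above 0.03 m).
It also fails if it takes over 45 s, if anything falls off the work surface, if the arm or the gripper's body presses on something with over 40 N, if the wrist force passes 120 N, or if a joint passes its speed limit or range.

ROBOT

A 6-joint arm with a two-finger parallel gripper is mounted at the origin on the work surface. World frame = base frame: x ahead of the robot, y to its left, z up, the work surface at z = 0. Lengths are in m, angles in rad, forces in N, time in s.
With the tool pointing down it reaches from about 0.35 to 0.85 m from the base axis. Payload 8.1 kg.
Tool frame: the origin (TCP) lies at the very end of the fingers, on their centre line; the grasp point (between the pads) lies 19 mm behind it; z points along the fingers, y is the line along which they close (so a half turn about z gives the same grasp; the last joint's range is limited). The gripper opens to 93 mm and grips with 3 to 60 N. Pads are 15 mm wide; open, the fingers measure 128 mm over their backs; the gripper's body (75 mm by 188 mm) begins 65 mm behind the grasp point.
Start: joints at [-1.355, 0.13, 1.488, -0, 1.523, -0.085], TCP at [0.178, -0.573, 0.219] pointing down, gripper open.
Joint ranges: [-2.96, 2.96], [-0.89, 2.26], [0.02, 2.5], [-1.34, 4.48], [0, 2.73], [-2.66, 2.66]. Speed limits (rad/s): [2.39, 2.39, 2.79, 3.14, 3.14, 3.14].

INTERFACE

Orientations are given as a rotation vector (axis times angle).
In Python, from plant import monitor, eyes, ticket gives the robot as it stands.
- The arm moves only by the tool arm_command, never from a script. Its argument "deltas" is a list that holds one entry, the list of rows, each a list of 6 numbers: the shift along the world's x, y, z in cm, then the turn, a rotation vector about the world's x, y, z in degrees. In form: [[[tx, ty, tz, rx, ry, rz], ...]]. A call has 1 to 12 rows; each row shifts and turns the commanded pose from where the row before left it; what a row does not reach is not made up. A row lasts 1/12 s, in which the tool goes at most 41.7 mm and 7.16 degrees, less where a joint would pass 70% of its speed; a pose out of reach is approached as far as the arm can. A call is refused whole if a number of a shift passes 4.17 or a number of a turn 7.16, either way. A call with a gripper value outside its range is refused whole. "gripper" is the opening, from -1 (shut) to 1 (fully open), set as the call begins (left out, the last holds). The fingers move at their own pace and stop on an object; "squeeze" is the grip in N (left out, the last holds). Time passes only in rows, so rows that do not move let the fingers close. It gives the time, the measured TCP pose, the force, the opening and the grip force at its end, in the units of the state.
- monitor.read_state(): the state, without advancing time (a new reading comes with each control period).
- eyes.read_camera(name): name is "side" or "top" or "wrist"; returns the picture (480x640x3 uint8, blue, green, red); there is no depth.
- eyes.camera_model(name): a dict with "fx", "fy", "cx", "cy" (pixels), "k1" (the pictures are not rectified: a ray, as slopes to the right and down, at radius r is drawn at 1 + k1 r^2 times it, then the intrinsics apply), "rvec" (rotation vector, rad) and "tvec" (3), from world to camera coordinates, as OpenCV has them. Camera axes: x right, y down, z forward; pixel columns grow to the right and rows downward; lengths in m; the calibration is good to about 2 mm. A picture is of the moment at which its call begins: read the wrist's pose just before it. camera_model takes no time and is no camera call; for the wrist camera it gives the pose at the moment of the call.
- ticket.close_job(): hands the job in; it is judged then, once.
The state is a dict: "t": time; "q": joint angles; "dq": joint speeds; "joint_torque": joint torques, N m; "tool_pos": TCP position; "orientation": TCP orientation; "force": force on the tool from outside, world axes, zero at the start; "wrist_torque": the same for the moment, N m; "opening": finger opening in m; "gripper_force": force on a finger pad.
Only numpy, scipy, OpenCV 4.12 (cv2) and the standard library are available. Lean on these libraries where they do the work, as an engineer would, in place of code of your own. Each camera call takes 0.05 s, during which the arm holds its last target. There are 200 camera calls.

## Working session

There is one attempt and no reset: what is moved stays moved. The work goes in short steps, Python scripts to look and compute and a tool call to move; the robot and the scene stay as the last step left them, time stands still between calls to the robot, and variables do not carry over. Pictures are saved under pics/ and viewed, at most 10 in all, crops included, and the job is handed in when it is done.

Besides the shell and the picture viewer there is one more tool, called as a command line: name --argument value ..., lists and objects as JSON in quotes. arm_command: Moves the arm, as the interface text tells. Its arguments: {"type":"object","properties":{"deltas":{"type":"array"},"gripper":{"type":"number"},"squeeze":{"type":"number"}},"required":["deltas"]}

```bash
mkdir -p pics; ls
cat > h.py <<'E'
import numpy as np, cv2
from plant import monitor, eyes, ticket
def cam(n):
    m=eyes.camera_model(n); R=cv2.Rodrigues(np.array(m["rvec"],float))[0]; t=np.array(m["tvec"],float)
    K=np.array([[m["fx"],0,m["cx"]],[0,m["fy"],m["cy"]],[0,0,1]],float); return m,R,t,K
def D(m): return np.array([m["k1"],0,0,0],float)
def unproj(n,px,z,c=None):
    m,R,t,K=c or cam(n)
    p=cv2.undistortPoints(np.array(px,float).reshape(-1,1,2),K,D(m)).reshape(-1,2)
    d=np.c_[p,np.ones(len(p))]@R; o=-R.T@t
    return o+d*((z-o[2])/d[:,2])[:,None]
def proj(n,P,c=None):
    m,R,t,K=c or cam(n)
    return cv2.projectPoints(np.array(P,float).reshape(-1,1,3),cv2.Rodrigues(R)[0],t,K,D(m))[0].reshape(-1,2)
E
python3 - <<'E'
from h import *
for n in("top","side"):
    cv2.imwrite(f"pics/{n}0.png",eyes.read_camera(n)); m,R,t,K=cam(n); print(n,m,-R.T@t)
print(monitor.read_state())
E
```

```text
pics
top {'fx': 548.575257895639, 'fy': 548.575257895639, 'cx': 316.30923764746615, 'cy': 235.88944139055408, 'k1': -0.00227196019933693, 'rvec': array([ 2.12466786, -2.13442427,  0.19286913]), 'tvec': array([0.01028258, 0.61855687, 1.32708568])} [0.37397885 0.01177895 1.4155832 ]
side {'fx': 556.6573166150222, 'fy': 556.6573166150222, 'cx': 316.63207958680164, 'cy': 234.5620943829434, 'k1': -0.03420534027970877, 'rvec': array([ 0.13675428, -2.70668519,  1.45768124]), 'tvec': array([0.63456336, 0.08905399, 1.35354073])} [0.50155639 1.14295118 0.82751287]
{'t': 0.1, 'q': array([-1.35537522e+00,  1.31107539e-01,  1.48914133e+00,  3.27467804e-05,
        1.52300682e+00, -8.54134920e-02]), 'dq': array([ 0.00027089, -0.00239968, -0.00190904, -0.0003653 ,  0.00143624,
        0.00138435]), 'joint_torque': array([ 8.26875894e-04, -5.61340499e+01, -4.93096161e+01,  7.70504074e-02,
        2.90937623e-02, -2.98753355e-05]), 'tool_pos': array([ 0.17770764, -0.57255107,  0.21769522]), 'orientation': array([-3.10447726e+00, -4.70518494e-01,  1.18357702e-04]), 'force': array([ 0.57803833, -0.15413508,  0.22927485]), 'wrist_torque': array([-0.03797984, -0.01889977,  0.0218653 ]), 'gripper_force': 0.0, 'opening': 0.0930378144757457}
```

View pics/top0.png

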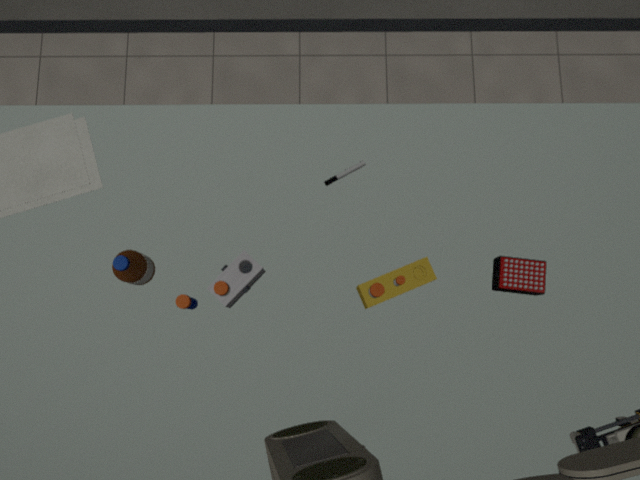

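View pics/side0.png

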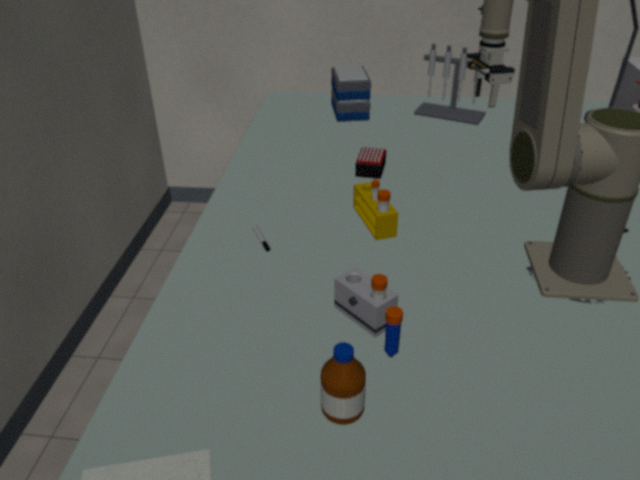

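Orange-cap candidates in the top view are the blue look-alike at (186,301), the loaded tube at (222,288) in the grey block, the wide tube at (377,290) in the rack's end hole, and the slim tube at (400,281) in the middle hole. The target is (377,290). The empty bore is the dark circle at (245,267), and the bottle is at (135,267).

```bash
cat > meas.py <<'E'
from h import *
from scipy.optimize import least_squares
def blobs(img):
    hsv=cv2.cvtColor(img,cv2.COLOR_BGR2HSV)
    mk=cv2.inRange(hsv,(4,190,110),(13,255,255))
    n,l,s,c=cv2.connectedComponentsWithStats(mk)
    return [(s[i,4],c[i],s[i,:4]) for i in range(1,n) if s[i,4]>25]
a=np.linspace(0,2*np.pi,40)
def capcent(n,xy,zt,r,h,c):
    P=[[xy[0]+r*np.cos(t),xy[1]+r*np.sin(t),z] for z in(zt,zt-h) for t in a]
    hull=cv2.convexHull(proj(n,P,c).astype(np.float32)); M=cv2.moments(hull)
    return np.array([M["m10"]/M["m00"],M["m01"]/M["m00"]]),M["m00"]
E
python3 - <<'E'
from meas import *
C={n:cam(n) for n in("top","side")}
I={n:cv2.imread(f"pics/{n}0.png") for n in C}
B={n:blobs(I[n]) for n in C}
for n in B: print(n,[(int(b[0]),b[1].round(1)) for b in B[n]])
guess={"sample":((377,290),(384,195),.124,.017,.02),"loaded":((222,288),(379,282),.126,.017,.02),"slim":((400,281),(376,184),.126,.011,.02)}
for k,(pt,ps,zt,r,h) in guess.items():
    for n,p in(("top",pt),("side",ps)):
        b=min(B[n],key=lambda b:np.hypot(*(b[1]-p)))
        x=unproj(n,b[1],zt)[0][:2]
        s=least_squares(lambda x:capcent(n,x,zt,r,h,C[n])[0]-b[1],x).x
        print(k,n,s.round(4),b[0],round(capcent(n,s,zt,r,h,C[n])[1]))
g=cv2.cvtColor(I["top"],cv2.COLOR_BGR2GRAY)
cv2.imwrite("pics/crop.png",np.hstack([cv2.resize(I["top"][240:320,s:s+80],None,fx=5,fy=5,interpolation=2) for s in(200,355)]))
E
```

```text
top [(60, array([376.8, 289.6]))]
side [(35, array([384.1, 193.1])), (90, array([379. , 279.1])), (118, array([393.7, 311.8]))]
sample top [ 0.4779 -0.135 ] 60 178
sample side [ 0.4747 -0.1463] 35 151
loaded top [ 0.4778 -0.1348] 60 179
loaded side [0.4823 0.2243] 90 257
slim top [ 0.4778 -0.1348] 60 79
slim side [ 0.4747 -0.1426] 35 84
```

View pics/crop.png

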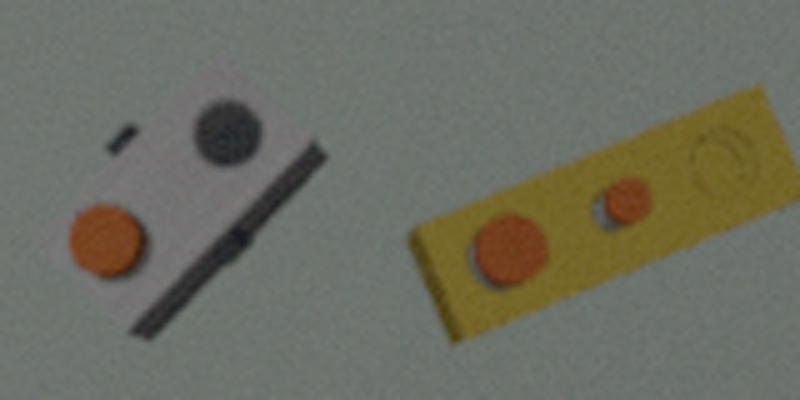

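The close crop confirms the choice. The wide white-bodied tube stands in the rack's end hole next to the slim one, and the dark empty bore is at about (245.5,266.5). My colour mask was too tight, so I'll loosen it and measure again.

```bash
sed -i 's/(4,190,110),(13,255,255)/(3,140,70),(16,255,255)/' meas.py
python3 - <<'E'
from meas import *
C={n:cam(n) for n in("top","side")}
I={n:cv2.imread(f"pics/{n}0.png") for n in C}
B={n:blobs(I[n]) for n in C}
guess={"sample":((377,290),(384,195),.124,.017,.02),"loaded":((222,288),(379,282),.126,.017,.02),"slim":((400,281),(376,184),.126,.011,.02)}
R={}
for k,(pt,ps,zt,r,h) in guess.items():
    for n,p in(("top",pt),("side",ps)):
        b=min(B[n],key=lambda b:np.hypot(*(b[1]-p)))
        x=unproj(n,b[1],zt)[0][:2]
        s=least_squares(lambda x:capcent(n,x,zt,r,h,C[n])[0]-b[1],x).x
        print(k,n,s.round(4),b[0],round(capcent(n,s,zt,r,h,C[n])[1])); R[k,n]=s
g=cv2.GaussianBlur(cv2.cvtColor(I["top"],cv2.COLOR_BGR2GRAY),(3,3),0)[257:277,235:256]
m=(g<95).astype(np.uint8); _,l,s,c=cv2.connectedComponentsWithStats(m)
for i in range(1,len(s)):
  if s[i,4]>40:
    print("bore",s[i],unproj("top",c[i]+[235,257],.083)[0].round(4), "diam",2*np.sqrt(s[i,4]/np.pi)*1.33/548)
    f=unproj("top",c[i]+[235,257],.083)[0][:2]; d=f-R["loaded","top"]; print("sep",np.hypot(*d),"ang",np.degrees(np.arctan2(d[1],d[0])))
d=R["sample","top"]-R["slim","top"]; print("rack sep",np.hypot(*d),"ang y axis",np.degrees(np.arctan2(d[1],d[0])))
st=monitor.read_state(); print(cv2.Rodrigues(st["orientation"])[0].round(3))
E
```

```text
sample top [ 0.4784 -0.1346] 156 178
sample side [ 0.4768 -0.1352] 123 153
loaded top [0.4836 0.2342] 146 185
loaded side [0.4827 0.234 ] 211 261
slim top [ 0.501  -0.1901] 64 81
slim side [ 0.4987 -0.1944] 46 78
bore [  3   3  15  14 163] [0.5386 0.1818 0.083 ] diam 0.03496390600249509
sep 0.07596874247958835 ang -43.650319256472855
rack sep 0.0599217389646447 ang y axis 112.1158863138429
[[ 0.955  0.296 -0.   ]
 [ 0.296 -0.955  0.002]
 [ 0.    -0.002 -1.   ]]
```

arm_command --deltas '[[[2.14,3.13,0,0,0,6.78],[2.14,3.13,0,0,0,6.78],[2.14,3.13,0,0,0,6.78],[2.14,3.13,0,0,0,6.78],[2.14,3.13,0,0,0,6.78],[2.14,3.13,0,0,0,6.78],[2.14,3.13,0,0,0,6.78],[2.14,3.13,0,0,0,6.78],[2.14,3.13,0,0,0,6.78],[2.14,3.13,0,0,0,6.78],[2.14,3.13,0,0,0,6.78],[2.14,3.13,0,0,0,6.78]]]' --gripper 1

```text
t: 1.1
tool_pos: [0.4351, -0.1956, 0.2184]
orientation: [-2.042, -2.387, 0.0]
force: [0.1, -1.1, 0.1]
opening: 0.093
gripper_force: 0.0
```

arm_command --deltas '[[[2.14,3.13,0,0,0,6.78],[2.14,3.13,0,0,0,6.78],[0,0,0,0,0,0],[0,0,0,0,0,0],[0,0,0,0,0,0]]]'

```text
t: 1.52
tool_pos: [0.477, -0.1348, 0.2182]
orientation: [-1.753, -2.606, 0.001]
force: [0.5, -0.3, -0.7]
opening: 0.093
gripper_force: 0.0
```

```bash
cat > w.py <<'E'
from meas import *
import sys
s=monitor.read_state(); c=cam("wrist"); im=eyes.read_camera("wrist")
cv2.imwrite(f"pics/{sys.argv[1]}.png",im)
R=cv2.Rodrigues(s["orientation"])[0]
print("tcp",s["tool_pos"].round(4),"y ang",np.degrees(np.arctan2(R[1,1],R[0,1])).round(2),"z",R[:,2].round(4),"cam",(-c[1].T@c[2]).round(3))
for b in blobs(im):
    if b[0]>300: print(b[0],b[1].round(1),b[2],[unproj("wrist",b[1],z,c)[0].round(4)[:2] for z in(.124,.126)])
E
python3 w.py w1
```

```text
tcp [ 0.477  -0.1348  0.2182] y ang 22.14 z [-1.1e-03 -1.0e-04 -1.0e+00] cam [ 0.446 -0.057  0.384]
1773 [321.5 237.3] [298 212  47  50] [array([ 0.4776, -0.1301]), array([ 0.4773, -0.1296])]
698 [321.6 312.7] [307 295  28  34] [array([ 0.5004, -0.1856]), array([ 0.5   , -0.1846])]
```

View pics/w1.png

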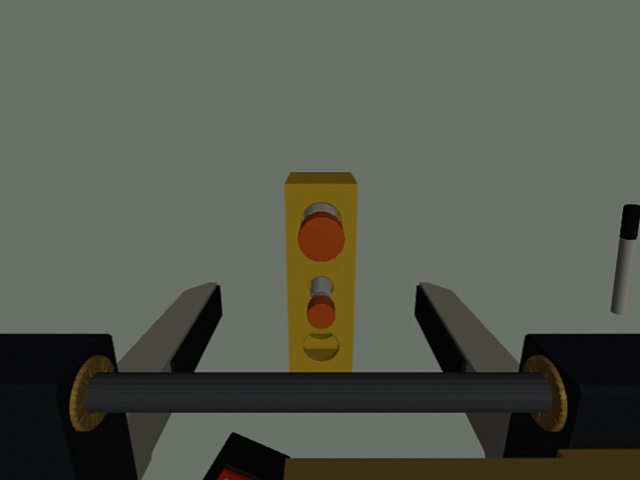

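The wrist view shows the target cap at (321,237), centred between the fingers, with the slim tube at (321,313). This agrees with the sample axis at about (0.478,-0.135). I'll descend and grip the cap.

arm_command --deltas '[[[0.08,0,-2,0,0,0],[0,0,-2,0,0,0],[0,0,-2,0,0,0],[0,0,-2,0,0,0],[0,0,-2,0,0,0],[0,0,-1.5,0,0,0],[0,0,-0.8,0,0,0],[0,0,0,0,0,0],[0,0,0,0,0,0]]]'

```text
t: 2.32
tool_pos: [0.4778, -0.1357, 0.0958]
orientation: [-1.755, -2.605, 0.0]
force: [-1.2, 0.5, -0.0]
opening: 0.093
gripper_force: 0.0
```

arm_command --deltas '[[[0,0,0,0,0,0],[0,0,0,0,0,0],[0,0,0,0,0,0],[0,0,0,0,0,0],[0,0,0,0,0,0],[0,0,0,0,0,0],[0,0,0,0,0,0],[0,0,0,0,0,0],[0,0,0,0,0,0],[0,0,0,0,0,0],[0,0,0,0,0,0],[0,0,0,0,0,0]]]' --gripper -1 --squeeze 20

```text
t: 3.32
tool_pos: [0.4782, -0.1348, 0.0956]
orientation: [-1.753, -2.607, -0.0]
force: [0.5, -0.2, -0.3]
opening: 0.0331
gripper_force: 20.0
```

arm_command --deltas '[[[0,0,0.7,0,0,0],[0,0,1.3,0,0,0],[0,0,1.5,0,0,0],[0,0,1.5,0,0,0],[0,0,1.5,0,0,0],[0,0,1.5,0,0,0],[0,0,1.5,0,0,0],[0,0,1.5,0,0,0],[0,0,1.5,0,0,0],[0,0,1.5,0,0,0],[0,0,1,0,0,0],[0,0,0,0,0,0]]]'

```text
t: 4.32
tool_pos: [0.4794, -0.1353, 0.2487]
orientation: [1.751, 2.603, 0.001]
force: [0.5, 0.3, -1.6]
opening: 0.0336
gripper_force: 20.0
```

Run:
```python
from h import *
im=eyes.read_camera("wrist"); im2=eyes.read_camera("side")
cv2.imwrite("pics/lift.png",np.hstack([cv2.resize(im,(400,300)),cv2.resize(im2[90:270,280:520],(400,300))]))
s=monitor.read_state(); print(s["tool_pos"],s["force"],s["opening"])
```

```text
[ 0.47830332 -0.13490796  0.24567672] [-0.60091684 -0.09513263 -1.46654977] 0.03350277547500925
```

View pics/lift.png

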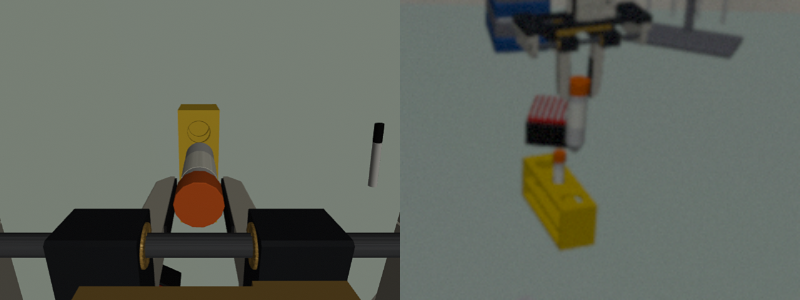

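The tube is lifted and hangs from the grip, with its cap at (200,200) in the wrist half of the picture. The rack's end hole is now empty and the slim tube is still in place. I'll move to above the bore.

arm_command --deltas '[[[0.2,1.0,0,0,0,0.8],[0.4,2.0,0,0,0,1.5],[0.55,3.0,0,0,0,2.3],[0.65,3.4,0,0,0,2.6],[0.7,3.7,0,0,0,2.8],[0.7,3.7,0,0,0,2.8],[0.7,3.7,0,0,0,2.8],[0.65,3.4,0,0,0,2.6],[0.6,3.2,0,0,0,2.4],[0.4,2.2,0,0,0,1.8],[0.3,1.4,0,0,0,1.1],[0.15,0.97,0,0,0,0.7]]]'

```text
t: 5.42
tool_pos: [0.5375, 0.1837, 0.2443]
orientation: [-1.163, -2.917, 0.002]
force: [0.3, 0.2, -0.1]
opening: 0.0334
gripper_force: 20.0
```

arm_command --deltas '[[[0,0,-1.5,0,0,0],[0,0,-1.5,0,0,0],[0,0,-0.5,0,0,0],[0,0,0,0,0,0],[0,0,0,0,0,0],[0,0,0,0,0,0],[0,0,0,0,0,0]]]'

```text
t: 6.0
tool_pos: [0.5388, 0.1816, 0.2118]
orientation: [1.168, 2.915, 0.001]
force: [0.1, 0.3, -0.4]
opening: 0.0336
gripper_force: 20.0
```

```bash
python3 w.py w2
python3 - <<'E'
from meas import *
C={n:cam(n) for n in("top","side")}
s=monitor.read_state(); zt=s["tool_pos"][2]+.0284; print(zt)
v=[]
for n in C:
    im=eyes.read_camera(n); v.append(im)
    p=proj(n,[*s["tool_pos"][:2],zt-.01],C[n])[0]
    b=min(blobs(im),key=lambda b:np.hypot(*(b[1]-p)))
    f=least_squares(lambda x:capcent(n,x,zt,.017,.02,C[n])[0]-b[1],s["tool_pos"][:2]).x
    print(n,b[1].round(1),p.round(1),b[0],capcent(n,f,zt,.017,.02,C[n])[1],f.round(4))
cv2.imwrite("pics/pre.png",np.hstack([cv2.resize(cv2.imread("pics/w2.png"),(400,300)),cv2.resize(v[1][180:360,270:510],(400,300))]))
E
```

```text
tcp [0.5388 0.1816 0.2118] y ang 46.32 z [ 1.7e-03  3.0e-04 -1.0e+00] cam [0.478 0.24  0.378]
452 [393.5   5.2] [371   0  45  14] [array([0.4627, 0.3166]), array([0.4628, 0.316 ])]
2189 [320.  129.7] [294 103  53  54] [array([0.4838, 0.2369]), array([0.4838, 0.237 ])]
5407 [319.6 321. ] [277 273  83  91] [array([0.5832, 0.1419]), array([0.5824, 0.1426])]
0.24017033901413762
top [220.7 287.8] [236.7 258.1] 151 222.33023314923048 [0.4742 0.2147]
side [357.4 219.9] [354.1 220.1] 169 256.14964281744324 [0.5322 0.1801]
```

View pics/pre.png

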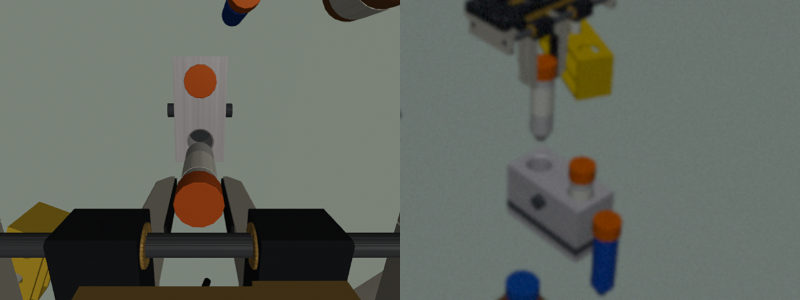

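Run:
```python
from meas import *
s=monitor.read_state(); x,y,z=s["tool_pos"]
out=[]
for n,(r0,c0,h,w) in {"wrist":(60,240,300,160),"side":(195,310,112,60)}.items():
    c=cam(n); im=eyes.read_camera(n); 
    k=600//h if n=="side" else 2
    def ov(big,P,col):
        q=((proj(n,P,c)-[c0,r0])*k+k/2).astype(int); cv2.polylines(big,[q],True,col,1)
    if n=="wrist":
        b=min(blobs(im),key=lambda b:np.hypot(*(b[1]-[320,130])))
        print("loaded wrist",least_squares(lambda p:capcent(n,p,.126,.017,.02,c)[0]-b[1],[.48,.23]).x)
    big=cv2.resize(im[r0:r0+h,c0:c0+w],None,fx=k,fy=k,interpolation=cv2.INTER_CUBIC)
    raw=big.copy()
    ring=lambda X,Y,Z,r:[[X+r*np.cos(t),Y+r*np.sin(t),Z] for t in a]
    zt=z-.0896
    ov(big,ring(x,y,zt,.005),(0,255,0)); ov(big,ring(x,y,zt+.016,.0145),(0,255,0)); ov(big,ring(x,y,zt+.118,.017),(0,255,255))
    ov(big,ring(.5386,.1818,.083,.018),(255,0,255))
    out.append(np.hstack([raw,big])[:560])
H=max(o.shape[0] for o in out)
out=[cv2.copyMakeBorder(o,0,H-o.shape[0],0,0,0) for o in out]
o=np.hstack(out); print(o.shape); f=min(800/o.shape[1],600/o.shape[0],1); cv2.imwrite("pics/ov.png",cv2.resize(o,None,fx=f,fy=f,interpolation=3))
```

```text
loaded wrist [0.48403308 0.23673401]
(560, 1240, 3)
```

View pics/ov.png

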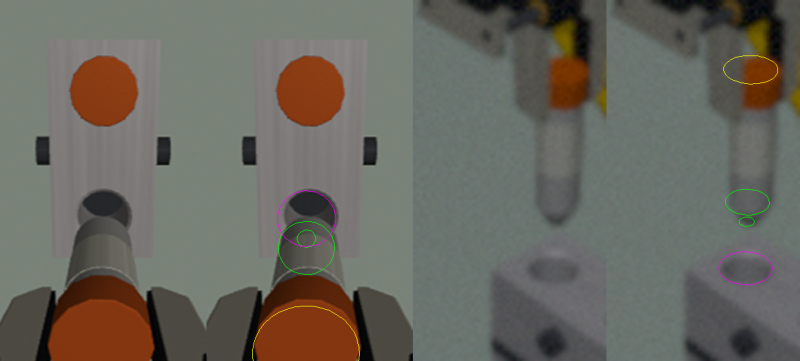

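Run:
```python
from meas import *
s=monitor.read_state(); c=cam("wrist"); im=eyes.read_camera("wrist"); x,y,z=s["tool_pos"]
u=np.array([.724,-.690]); v=np.array([.690,.724])
b=min(blobs(im),key=lambda b:np.hypot(*(b[1]-[320,321])))
print(b[0],capcent("wrist",[x,y],z+.0284,.017,.02,c))
for dz in(.0264,.0284,.0304):
    p=least_squares(lambda p:capcent("wrist",p,z+dz,.017,.02,c)[0]-b[1],[x,y]).x; d=p-[x,y]; print(dz,p.round(4),"u,v mm",(1e3*np.array([d@u,d@v])).round(1))
# side: body edges, row profile
n="side"; c=cam(n); im=np.mean([eyes.read_camera(n) for _ in range(6)],0)
g=im[...,:].astype(np.float32)
for zz in(.135,.15,.165,.18):
    q=proj(n,[x,y,zz],c)[0]; r=int(round(q[1])); row=g[r-1:r+2,int(q[0])-14:int(q[0])+18].mean(0)
    d=row[:,2]-row[:,0]   # red-blue
    print(zz,q.round(1),int(q[0])-14,d.round(0).astype(int).tolist())
```

```text
5409 (array([316.65991673, 324.09170603]), 6144.241818376351)
0.0264 [0.539 0.183] u,v mm [-0.4  1.3]
0.0284 [0.5382 0.1838] u,v mm [-1.5  1.2]
0.0304 [0.5373 0.1846] u,v mm [-2.7  1.2]
0.135 [353.2 258.2] 339 [-6, -6, -6, -5, -6, -6, -6, -6, -5, -4, -3, -2, -1, -2, -2, -2, -2, -2, -2, -2, -2, -2, -4, -5, -6, -6, -6, -6, -6, -6, -6, -5]
0.15 [353.4 252.4] 339 [-6, -5, -6, -6, -6, -6, -6, -5, -6, -4, -2, -2, -2, -2, -2, -2, -2, -2, -2, -2, -2, -2, -4, -5, -5, -6, -6, -6, -5, -6, -5, -6]
0.165 [353.6 246.6] 339 [-6, -6, -6, -6, -6, -5, -6, -6, -5, -2, 0, 2, 2, 3, 4, 4, 3, 3, 3, 3, 2, 2, 0, -4, -5, -6, -6, -5, -6, -6, -6, -6]
0.18 [353.7 240.6] 339 [-6, -6, -5, -5, -5, -6, -5, -6, -4, -1, 2, 2, 3, 3, 3, 3, 3, 3, 3, 3, 4, 3, 2, -2, -5, -5, -6, -6, -6, -6, -6, -6]
```

The wrist and side views put the tube axis within about 1–1.5 mm of the bore, slightly toward the loaded tube. I'll shift by 1 mm and lower while watching the force.

arm_command --deltas '[[[0.07,-0.07,-0.8,0,0,0],[0,0,-0.8,0,0,0],[0,0,-0.8,0,0,0],[0,0,-0.8,0,0,0],[0,0,-0.5,0,0,0],[0,0,-0.4,0,0,0],[0,0,-0.3,0,0,0],[0,0,-0.3,0,0,0],[0,0,-0.3,0,0,0],[0,0,0,0,0,0],[0,0,0,0,0,0]]]'

```text
t: 7.52
tool_pos: [0.5389, 0.1812, 0.1607]
orientation: [1.168, 2.916, 0.0]
force: [-0.4, -0.2, 0.4]
opening: 0.0333
gripper_force: 20.0
```

arm_command --deltas '[[[0,0,-0.2,0,0,0],[0,0,-0.2,0,0,0],[0,0,-0.2,0,0,0],[0,0,-0.2,0,0,0],[0,0,-0.2,0,0,0],[0,0,0,0,0,0]]]'

```text
t: 8.02
tool_pos: [0.5385, 0.1811, 0.15]
orientation: [-1.168, -2.916, 0.001]
force: [-0.5, -0.3, -0.0]
opening: 0.0334
gripper_force: 20.0
```

No contact force with the taper fully inside, so I'll continue.

arm_command --deltas '[[[0,0,-0.2,0,0,0],[0,0,-0.3,0,0,0],[0,0,-0.3,0,0,0],[0,0,-0.3,0,0,0],[0,0,-0.3,0,0,0],[0,0,-0.3,0,0,0],[0,0,-0.3,0,0,0],[0,0,0,0,0,0]]]'

```text
t: 8.68
tool_pos: [0.5385, 0.1811, 0.1297]
orientation: [-1.168, -2.916, 0.001]
force: [0.1, -0.5, -1.0]
opening: 0.0334
gripper_force: 20.0
```

arm_command --deltas '[[[0,0,-0.3,0,0,0],[0,0,-0.3,0,0,0],[0,0,-0.3,0,0,0],[0,0,-0.3,0,0,0],[0,0,-0.3,0,0,0],[0,0,-0.3,0,0,0],[0,0,-0.3,0,0,0],[0,0,0,0,0,0]]]'

```text
t: 9.35
tool_pos: [0.5386, 0.1811, 0.1088]
orientation: [-1.168, -2.916, 0.001]
force: [1.6, 0.4, -1.4]
opening: 0.0334
gripper_force: 20.0
```

1.1 cm remains.

arm_command --deltas '[[[0,0,-0.2,0,0,0],[0,0,-0.2,0,0,0],[0,0,-0.2,0,0,0],[0,0,-0.2,0,0,0],[0,0,-0.1,0,0,0],[0,0,-0.1,0,0,0],[0,0,0,0,0,0],[0,0,0,0,0,0]]]'

```text
t: 10.02
tool_pos: [0.5389, 0.1811, 0.0996]
orientation: [-1.168, -2.916, 0.0]
force: [0.6, 0.1, -0.9]
opening: 0.0334
gripper_force: 20.0
```

arm_command --deltas '[[[0,0,-0.1,0,0,0],[0,0,-0.05,0,0,0],[0,0,-0.05,0,0,0],[0,0,0,0,0,0],[0,0,0,0,0,0]]]'

```text
t: 10.43
tool_pos: [0.5389, 0.1811, 0.0976]
orientation: [-1.168, -2.916, -0.0]
force: [0.5, -0.2, 0.1]
opening: 0.0337
gripper_force: 20.0
```

arm_command --deltas '[[[0,0,-0.05,0,0,0],[0,0,-0.05,0,0,0],[0,0,0,0,0,0],[0,0,0,0,0,0]]]'

```text
t: 10.77
tool_pos: [0.5393, 0.1811, 0.0975]
orientation: [1.168, 2.916, 0.001]
force: [-1.8, -2.1, 6.1]
opening: 0.0334
gripper_force: 20.0
```

The tube met the floor exactly where predicted, at TCP z = 0.0975. I'll release it and retreat upward.

arm_command --deltas '[[[0,0,0.05,0,0,0],[0,0,0,0,0,0],[0,0,0,0,0,0],[0,0,0,0,0,0],[0,0,0,0,0,0],[0,0,0,0,0,0],[0,0,0,0,0,0],[0,0,0,0,0,0],[0,0,0,0,0,0],[0,0,0,0,0,0]]]' --gripper 1

```text
t: 11.6
tool_pos: [0.5389, 0.1811, 0.0971]
orientation: [-1.168, -2.916, 0.0]
force: [-1.0, 0.6, 0.0]
opening: 0.0919
gripper_force: 0.0
```

arm_command --deltas '[[[0,0,1,0,0,0],[0,0,2,0,0,0],[0,0,2,0,0,0],[0,0,2,0,0,0],[0,0,2,0,0,0],[0,0,2,0,0,0],[0,0,2,0,0,0],[0,0,1,0,0,0],[0,0,0,0,0,0],[0,0,0,0,0,0]]]'

```text
t: 12.43
tool_pos: [0.5392, 0.1812, 0.2375]
orientation: [1.167, 2.916, 0.001]
force: [0.6, -0.6, 0.0]
opening: 0.093
gripper_force: 0.0
```

```bash
python3 w.py w3
python3 - <<'E'
from h import *
im=eyes.read_camera("side")
cv2.imwrite("pics/end.png",np.hstack([cv2.resize(cv2.imread("pics/w3.png"),(400,300)),cv2.resize(im[180:360,270:510],(400,300))]))
s=monitor.read_state(); print(s["t"],s["opening"],s["force"])
E
```

```text
tcp [0.5392 0.1812 0.2375] y ang 46.36 z [ 1.2e-03  3.0e-04 -1.0e+00] cam [0.479 0.239 0.404]
861 [386.7   9.2] [363   0  49  23] [array([0.4601, 0.3192]), array([0.4602, 0.3187])]
1812 [320. 128.] [297 104  47  49] [array([0.4838, 0.2369]), array([0.4838, 0.237 ])]
1511 [319.1 230.3] [297 206  44  47] [array([0.5377, 0.1848]), array([0.5373, 0.1852])]
12.5333 0.09317202666107945 [-0.04877015  1.12896805  0.55068282]
```

View pics/end.png

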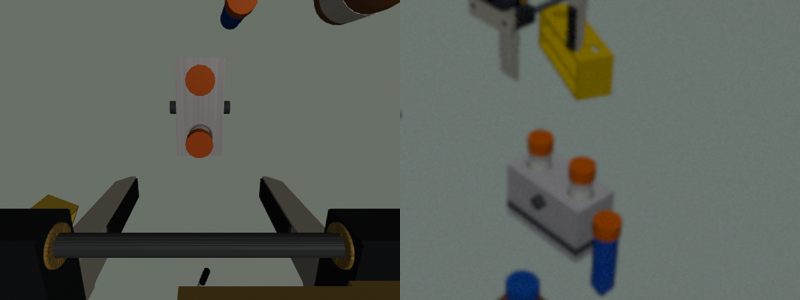

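Both wide tubes stand upright at equal height in the carrier, with caps at (200,80) and (200,144) in the wrist half, about 75 mm apart. The gripper is clear of everything.

```bash
python3 -c "
from plant import ticket; print(ticket.close_job())"
```

```text
the job is handed in; nothing more can be done
None
```

The wide tube from the rack is standing upright, fully home in the carrier's empty bore, lowered gently and released, and the job is handed in at about 12.5 s; no pass/fail verdict came back.

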